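# Put the green salsa on offer

### The arm

A 6-joint arm with a two-finger parallel gripper is mounted at the origin on the work surface. World frame = base frame: x ahead of the robot, y to its left, z up, the work surface at z = 0. Lengths are in m, angles in degrees, forces in N, time in s.
With the tool pointing down it reaches from about 0.25 to 0.725 m from the base axis. Payload 9.7 kg.
Tool frame: the origin (TCP) lies midway between the tips of the shut fingers; the grasp point (between the pads) lies 19 mm behind it (grip_point_offset is the distance from the TCP to the grasp point, in m); y points along the fingers, z is the direction in which the jaws open and shut, and the axes are right-handed (so a half turn about y gives the same grasp; the last joint's range is limited). The gripper opens to 85 mm and grips with 20 to 120 N. Pads are 22 mm wide; open, the fingers measure 114 mm over their backs; the gripper's body (76 mm by 85 mm) begins 54 mm behind the grasp point. The pads swing forward as they close: fully open they stand 13 mm farther back than shut.
Start: joints at [64.744, 4.979, 10.078, 95.1, 0, 90], TCP at [0.235, 0.497, 0.231] pointing down, gripper open.
Joint ranges: [-179.16, 179.16], [-48.56, 103.87], [-65.8, 70.77], [-126.05, 130.52], [-82.76, 87.17], [-180, 180]. Speed limits (degrees/s): [127.2, 127.2, 147.25, 180, 180, 180].

### API

Orientations are given as [roll, pitch, yaw] about the fixed x, y, z axes, in that order (R = Rz(yaw) Ry(pitch) Rx(roll)).
In Python, from workcell import get_obs, camera, job_done, grip_point_offset gives the robot as it stands.
- The arm moves only by the tool move_arm, never from a script. Its argument "deltas" is a list that holds one entry, the list of rows, each a list of 4 numbers: the shift along the tool's x, y, z in m, then the turn about the tool's y in degrees. A call has 1 to 5 rows; each row is the pose to reach, as a shift and turn from the pose commanded when the call began, along the tool's axes at that moment; what a row does not reach only later rows make up. A row lasts 1/10 s, in which the tool goes at most 50 mm and 8.59 degrees, less where a joint would pass 70% of its speed; a pose out of reach is approached as far as the arm can. A call with a gripper value outside its range is refused whole. "claw" is the finger opening in m, from 0 to 0.0854, set as the call begins (left out, the last holds). The fingers move at their own pace and stop on an object; "newtons" is the grip in N (left out, the last holds). Time passes only in rows, so rows that repeat a pose let the fingers close. It gives the time, the measured TCP pose, the force and the opening at its end, in the units of the state.
- get_obs(): the state, without advancing time (a new reading comes with each control period).
- camera(name): name is "scene" or "top" or "wrist"; returns a dict with "color" (480x640x3 uint8, blue, green, red), "range_z" (480x640 float32, m along the optical axis (not along the pixel's ray), 0 where there is no reading), "fx", "fy", "cx", "cy" (pixels), "k1" (the pictures are not rectified: a ray, as slopes to the right and down, at radius r is drawn at 1 + k1 r^2 times it, then the intrinsics apply), "T" (4x4, takes a point from camera to world coordinates). Camera axes: x right, y down, z forward; pixel columns grow to the right and rows downward; lengths in m; the calibration is good to about 2 mm. A picture is of the moment at which its call begins.
- job_done(): hands the job in, once; it reports no verdict.
The state is a dict: "time": time; "q": joint angles; "qd": joint speeds; "joint_efforts": joint torques, N m; "ee_pos": TCP position; "tcp_rot": TCP orientation; "wrist_force": force on the tool from outside, world axes, zero at the start; "torque": the same for the moment, N m; "opening": finger opening in m.
Only numpy, scipy, OpenCV 4.12 (cv2) and the standard library are available. Lean on these libraries where they do the work, as an engineer would, in place of code of your own. Each camera call takes 0.05 s, during which the arm holds its last target. There are 200 camera calls.

### The job

Put the green salsa on offer: pushing with a finger against a spoke of the cross handle on top of the salsa carousel, gently turn the carousel until the jar with the green lid stands in line with the blue arrow on the table, and push the black pointer of the round sign beside it until its tip is over the green spot. Only push, do not grip or lift anything; do not touch the jars or the tray they stand in, and leave everything else where it is.

Things in the scene. Friction and masses are not known exactly. Their poses are not given: they have to be found in the camera images.
- turntable (a joint): Turn of the salsa carousel (rad): 0 at the start, grows counter-clockwise seen from above, stops at +-6.2. Cross handle, tray and jars turn together about a vertical axis. Moderately stiff: about 1 N on a spoke 85 mm from the axis turns it, and it stays where it is left.
- cross (a point): Centre of the carousel's cross handle, on the turning axis, 137.5 mm above the table, at mid-height of the spokes. x and y axes lie along the spokes and turn with them, z up. Four pale wooden spokes (+x, +y, -x, -y), 12 mm wide, 25 mm tall (125 to 150 mm above the table), reaching 110 mm out, a 20 mm brass ball on each end. Hub 40 mm across; its brass ball tops out at 166 mm.
- tray (a point): Round wooden tray of the carousel, 280 mm across, its top 36 mm above the table; it turns with the cross handle. This point is on the turning axis, at the tray's top. The jars stand in four seats (rims 9 mm high) whose centres are 100 mm from the axis, half-way between the spokes (at 45 degrees to them).
- serve (a point): The serving place: a fixed point 100 mm from the carousel's axis, 64 mm above the table, where the middle of the green-lidded jar must come to stand. A flat blue arrow tile on the table (4 mm thick, 151 to 203 mm from the axis) lies beyond it in the same direction from the axis and points in at it; x axis: from the carousel's axis out to the arrow.
- pointer (a joint): Turn of the sign's pointer (rad), growing counter-clockwise seen from above, stops at +-2.9. The four spots lie at about +-1.05 and +-2.09; there is none near 0, where the pointer starts. Light: about 0.5 N at 60 mm from its axis moves it, and it stays where it is left.
- pointer_hub (a point): On the turning axis of the sign's pointer, 83.5 mm above the table, at the pointer's mid-height. x axis: along the pointer to its tip, turning with it; z up. The pointer is a black bar 10 mm wide, 25 mm tall (71 to 96 mm above the table), reaching 82 mm out; brass hub 28 mm across, top at 100 mm. Under it a round wooden board, 216 mm across, top 60 mm above the table.
- pointer_tip (a point): Free end of the pointer, at mid-height, 82 mm from its axis.
- green_spot: Green round spot, 36 mm across, 3 mm thick, on the sign board, its centre 84 mm from the pointer's axis. Origin: centre of its underside. Three like spots, red, yellow and white, lie on the same circle, in changing order.
- green_jar_mid (a point): Middle (28 mm above its foot) of the small clay jar with the green lid, 51 mm across, 56 mm tall, standing loose in a seat of the tray; its lid's top is 92 mm above the table.
- red_jar_mid (a point): Middle (28 mm above its foot) of the small clay jar with the red lid, 51 mm across, 56 mm tall, standing loose in a seat of the tray; its lid's top is 92 mm above the table.
- yellow_jar_mid (a point): Middle (28 mm above its foot) of the small clay jar with the yellow lid, 51 mm across, 56 mm tall, standing loose in a seat of the tray; its lid's top is 92 mm above the table.
- white_jar_mid (a point): Middle (28 mm above its foot) of the small clay jar with the white lid, 51 mm across, 56 mm tall, standing loose in a seat of the tray; its lid's top is 92 mm above the table.
- salt: Glass salt shaker, 38 mm across, 72 mm tall. Loose bystander; origin at its underside.
- oil: Amber oil bottle, 60 mm across, 140 mm tall. Loose bystander; origin at its underside.
- cup: Small clay cup, 56 mm across, 60 mm tall. Loose bystander; origin at its underside.
- bowl: Blue bowl, 110 mm across, 45 mm tall. Loose bystander; origin at its underside.
- spoon: Steel spoon with a wooden handle lying flat, about 200 mm long. Loose bystander; origin at its underside.
Mind the look-alikes: they are no part of the job. What is shaped like the part that bears pointer but red is not meant.

How it is judged:
By the outcome, as a careful person would: the job done as asked, in the order asked, and still so for the second after the job is handed in, with the robot touching nothing.
It also fails if it takes over 64 s, if anything falls off the work surface, if the arm or the gripper's body presses on something with over 40 N, if the wrist force passes 120 N, or if a joint passes its speed limit or range.

## Working session

There is one attempt and no reset: what is moved stays moved. The work goes in short steps, Python scripts to look and compute and a tool call to move; the robot and the scene stay as the last step left them, time stands still between calls to the robot, and variables do not carry over. Pictures are saved under pics/ and viewed, about 8 in all and at most 12, crops included, and the job is handed in when it is done.

Besides the shell and the picture viewer there is one more tool, called after "Call:" as name([rows], argument=value, ...), one row to a line, values as JSON. move_arm: Moves the arm, as the interface text tells. Its arguments: {"type":"object","properties":{"deltas":{"type":"array"},"claw":{"type":"number"},"newtons":{"type":"number"}},"required":["deltas"]}

```bash
mkdir -p pics; ls; python3 - <<'E'
from workcell import *
import cv2
o=get_obs(); print(o)
for n in("scene","top"):
    c=camera(n); cv2.imwrite(f"pics/{n}0.png",c["color"]); print(n,{k:c[k] for k in("fx","fy","cx","cy","k1")},c["T"].round(3).tolist())
E
```

```text
pics
{'time': 0.0, 'q': array([6.47444509e+01, 5.01167780e+00, 1.00331036e+01, 9.50998623e+01,
       6.71401355e-05, 8.99986392e+01]), 'qd': array([ 0.00750841, -0.00200126, -0.08860418, -0.01555545,  0.01770152,
        0.06451523]), 'joint_efforts': array([-2.50961712e-03, -5.20386457e+01,  4.64811730e+01,  1.58978859e-02,
       -3.64641471e-05, -3.90154938e-06]), 'ee_pos': array([0.23455863, 0.49721143, 0.23056544]), 'tcp_rot': array([-9.00784364e+01,  6.90029945e-05, -2.52541884e+01]), 'wrist_force': array([-0.35590317,  0.39244242, -0.34321025]), 'torque': array([ 0.0463116 , -0.03250012,  0.06803216]), 'opening': 0.08542401442817561}
scene {'fx': 524.5806380995855, 'fy': 524.5806380995855, 'cx': 316.7729585543807, 'cy': 231.45803549962002, 'k1': -0.03602775086753953} [[0.67, 0.537, -0.512, 1.091], [0.742, -0.501, 0.446, -0.497], [-0.017, -0.679, -0.734, 0.927], [0.0, 0.0, 0.0, 1.0]]
top {'fx': 448.20922539897174, 'fy': 448.20922539897174, 'cx': 316.48683944355236, 'cy': 227.63028404327332, 'k1': 0.03595642450899396} [[-0.024, -0.987, 0.161, 0.35], [-1.0, 0.024, -0.001, 0.003], [-0.003, -0.161, -0.987, 1.024], [0.0, 0.0, 0.0, 1.0]]
```

View pics/top0.png

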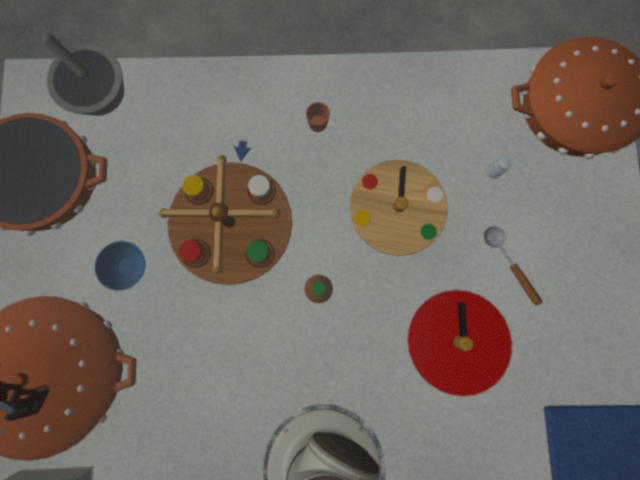

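View pics/scene0.png

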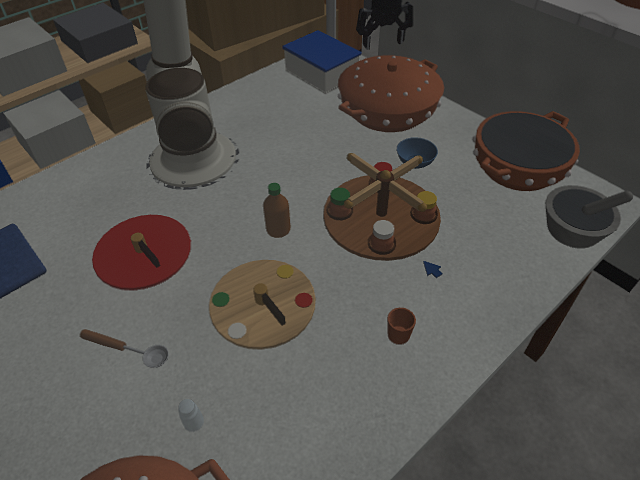

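The top view has image up as +x and left as +y. The cross hub is at about (219,212), the green jar at (258,251) and the arrow at (241,150). The black pointer on the wooden board runs from its hub at (401,204) to (402,168), and the green spot is at (429,232). The red sign at (460,342) is the look-alike, and the oil bottle stands at (319,288). Next I measure these in both views.

```bash
cat > h.py <<'E'
from workcell import *
import cv2, numpy as np
def ray(c,uv):
    K=np.array([[c["fx"],0,c["cx"]],[0,c["fy"],c["cy"]],[0,0,1]])
    p=cv2.undistortPoints(np.float64(uv).reshape(-1,1,2),K,np.array([c["k1"],0,0,0,0.]))[:,0]
    d=np.c_[p,np.ones(len(p))]@c["T"][:3,:3].T
    return c["T"][:3,3],d
def plane(c,uv,z):
    o,d=ray(c,uv); return o+d*((z-o[2])/d[:,2])[:,None]
def two(c1,p1,c2,p2):
    o1,d1=ray(c1,p1);o2,d2=ray(c2,p2);d1,d2=d1[0],d2[0]
    s=np.linalg.lstsq(np.c_[d1,-d2],o2-o1,rcond=None)[0]
    a,b=o1+s[0]*d1,o2+s[1]*d2
    return (a+b)/2,np.linalg.norm(a-b)
R={"green":((45,90,30),(85,255,255)),"yellow":((22,130,60),(33,255,255)),"blue":((105,120,40),(125,255,255)),
   "red":((0,190,60),(5,255,255)),"black":((0,0,0),(179,255,45)),"white":((0,0,150),(179,40,255)),"brass":((12,120,60),(24,255,255))}
def blobs(c,col,amin=15):
    m=cv2.inRange(cv2.cvtColor(c["color"],cv2.COLOR_BGR2HSV),*R[col])
    if col=="red": m|=cv2.inRange(cv2.cvtColor(c["color"],cv2.COLOR_BGR2HSV),(175,190,60),(179,255,255))
    n,l,s,ce=cv2.connectedComponentsWithStats(m)
    return [(ce[i].round(1),s[i,4]) for i in range(1,n) if s[i,4]>=amin],l
E
python3 - <<'E'
from h import *
t=camera("top");s=camera("scene")
for n,c in(("top",t),("scene",s)):
    for col in("green","yellow","blue","red","black"):
        b,_=blobs(c,col)
        print(n,col,[(x.tolist(),int(a)) for x,a in b if a<1500])
for n,c in(("top",t),):
    cv2.imwrite("pics/top_crop.png",cv2.resize(c["color"][130:300,140:460],None,fx=2.5,fy=2.5,interpolation=cv2.INTER_CUBIC))
cv2.imwrite("pics/scene_crop.png",cv2.resize(s["color"][135:355,195:455],None,fx=2.7,fy=2.7,interpolation=cv2.INTER_CUBIC))
E
```

```text
top green [([428.1, 231.2], 182), ([256.9, 250.6], 362), ([318.2, 287.7], 146)]
top yellow [([193.0, 185.2], 352), ([362.2, 217.7], 201)]
top blue [([241.4, 150.2], 72)]
top red [([372.5, 181.5], 26), ([367.9, 183.1], 15), ([192.7, 246.1], 41)]
top black [([402.0, 181.3], 86), ([228.7, 221.3], 31), ([462.0, 319.4], 189), ([22.3, 400.2], 979), ([352.6, 452.7], 859)]
scene green [([274.2, 186.9], 78), ([340.0, 193.9], 195), ([220.4, 299.0], 173)]
scene yellow [([427.7, 198.4], 221), ([284.7, 271.0], 171)]
scene blue [([3.7, 175.9], 177), ([9.7, 226.8], 27), ([432.1, 268.6], 164)]
scene red []
scene black [([115.7, 5.6], 110), ([197.9, 19.2], 194), ([629.0, 2.8], 99), ([187.9, 8.6], 21), ([11.5, 12.2], 15), ([144.4, 20.9], 20), ([196.6, 59.7], 28), ([154.9, 62.6], 319), ([163.1, 87.5], 530), ([72.2, 91.0], 200), ([94.3, 110.0], 52), ([3.1, 121.8], 97), ([557.7, 119.3], 15), ([390.7, 128.2], 82), ([479.9, 152.6], 97), ([428.8, 155.7], 144), ([402.5, 159.6], 20), ([510.9, 183.9], 187), ([382.4, 198.1], 350), ([584.9, 209.5], 1455), ([620.5, 196.7], 27), ([333.1, 200.2], 19), ([569.8, 235.0], 713), ([338.4, 216.6], 57), ([421.9, 219.8], 78), ([382.1, 249.4], 83), ([148.3, 253.1], 188), ([406.3, 255.1], 56), ([616.0, 275.2], 639), ([20.7, 285.2], 63), ([550.6, 326.0], 1158), ([273.2, 308.6], 242), ([411.6, 321.7], 20)]
```

View pics/top_crop.png

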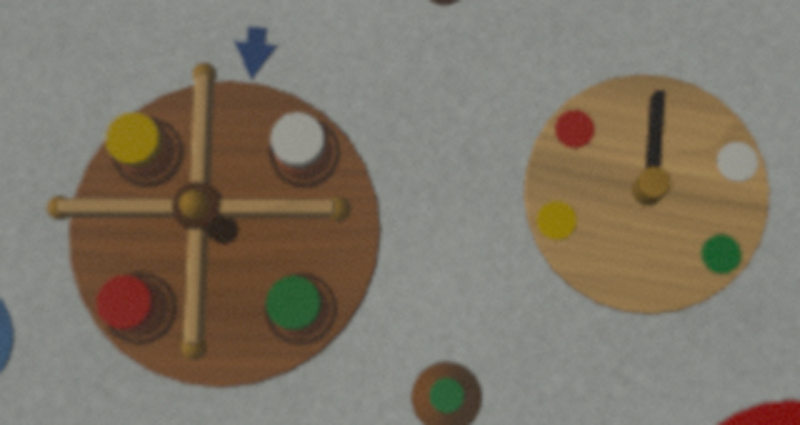

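View pics/scene_crop.png

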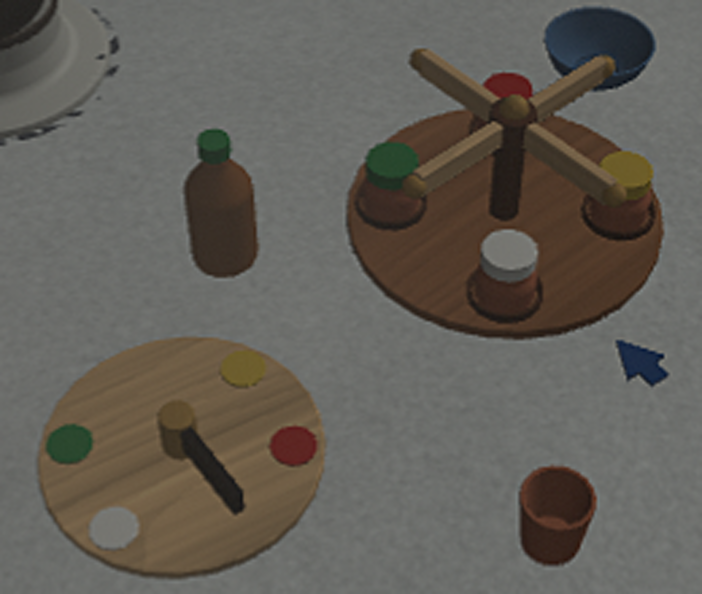

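The crops show the spoke ends, jars, spots and black pointer clearly. Next I triangulate them from both views.

```bash
python3 - <<'E'
from h import *
t=camera("top");s=camera("scene")
T=lambda u,v:[140+u/2.5-.3,130+v/2.5-.3]
S=lambda u,v:[195+u/2.7-.3,135+v/2.7-.3]
P={"hubball":(T(195,203),S(514,107)),"+x":(T(204,72),S(615,193)),"+y":(T(58,207),S(605,66)),"-x":(T(192,349),S(417,58)),"-y":(T(340,209),S(415,185)),
"gjarlid":([256.9,250.6],[340,193.9]),"yjarlid":([193,185.2],[427.7,198.4]),"wjarlid":(T(297,138),S(509,250)),"arrow":([241.4,150.2],[432.1,268.6]),"gspot":([428.1,231.2],[220.4,299]),"yspot":([362.2,217.7],[284.7,271]),"rspot":(T(575,129),S(293,446)),"wspot":(T(737,161),S(114,527)),
"phub":(T(655,179),S(178,412)),"ptip":(T(658,94),S(238,494)),"oilcap":([318.2,287.7],[274.2,186.9])}
X={}
for k,(a,b) in P.items():
    X[k],e=two(t,a,s,b); print(k,(X[k]*1e3).round(1),"gap",round(e*1e3,1))
pl=lambda c,p,z:(plane(c,[p],z)[0]*1e3).round(1)
for k,z in(("+x",.1375),("+y",.1375),("-x",.1375),("-y",.1375),("arrow",.004),("gspot",.063),("yspot",.063),("rspot",.063),("wspot",.063),("phub",.1),("gjarlid",.092),("yjarlid",.092),("wjarlid",.092)):
    print(k,pl(t,P[k][0],z),pl(s,P[k][1],z))
E
```

```text
hubball [529.5 196.3 156.8] gap 1.4
+x [642.  193.6 140.4] gap 1.3
+y [532.8 310.2 137.8] gap 1.8
-x [415.1 199.9 138.9] gap 1.6
-y [526.2  84.8 138.9] gap 3.8
gjarlid [456.8 128.5  91. ] gap 2.3
yjarlid [602.6 266.7  87.3] gap 5.1
wjarlid [597.8 124.3  90.8] gap 1.3
arrow [707.3 176.3   2.5] gap 2.3
gspot [ 493.1 -239.    62.2] gap 1.3
yspot [526.3 -97.8  62.4] gap 1.3
rspot [ 607.9 -117.6   61.7] gap 1.6
wspot [ 574.9 -257.8   63. ] gap 1.6
phub [ 551.9 -177.4  103.2] gap 1.9
ptip [ 629.1 -186.1   91.7] gap 2.1
oilcap [375.5   2.3 137.8] gap 2.4
+x [642.5 193.7 137.5] [640.6 196.8 137.5]
+y [532.3 309.5 137.5] [532.9 311.5 137.5]
-x [415.7 200.9 137.5] [413.6 200.4 137.5]
-y [525.4  83.3 137.5] [526.   87.6 137.5]
arrow [705.9 175.1   4. ] [708.4 176.4   4. ]
gspot [ 492.7 -239.4   63. ] [ 494.1 -238.8   63. ]
yspot [525.8 -98.3  63. ] [527.  -97.6  63. ]
rspot [ 607.1 -118.    63. ] [ 609.  -117.5   63. ]
wspot [ 574.5 -258.5   63. ] [ 575.4 -257.2   63. ]
phub [ 552.1 -178.8  100. ] [ 550.4 -175.4  100. ]
gjarlid [456.  127.4  92. ] [458.  128.8  92. ]
yjarlid [599.6 263.2  92. ] [606.2 265.2  92. ]
wjarlid [597.1 123.6  92. ] [598.8 124.   92. ]
```

Measured:
- Carousel axis at about (529,197) mm, spoke yaw −1.65°, green jar at −136.5°.
- Arrow at −6.7°, so the carousel must turn about +130° counter-clockwise.
- Sign axis at (550.6,−178), pointer at about −6°, green spot at −133°.

The heights and radii agree with the text. I'll shut the fingers and go to the clockwise side of the −y spoke.

Call:
move_arm([
  [[0.039,-0.02,-0.023,0],[0.078,-0.03,-0.046,0],[0.118,-0.03,-0.069,0],[0.157,-0.03,-0.091,0],[0.196,-0.03,-0.114,0]],
], claw=0)

```text
time: 0.8
ee_pos: [0.364, 0.3092, 0.2614]
tcp_rot: [-90.0, -0.0, -25.2]
wrist_force: [1.2, 0.9, -0.4]
opening: 0.0119
```

Call:
move_arm([
  [[0.039,0,-0.023,0],[0.078,0,-0.046,0],[0.118,0,-0.069,0],[0.157,0,-0.091,0],[0.196,0,-0.114,0]],
])

```text
time: 1.3
ee_pos: [0.4927, 0.1222, 0.2614]
tcp_rot: [-90.0, -0.0, -25.3]
wrist_force: [1.8, 0.5, -1.0]
opening: -0.0001
```

Call:
move_arm([
  [[0,0,0,-8],[0,0,0,-16],[0,0.02,0,-23.6],[0,0.04,0,-23.6],[0,0.04,0,-23.6]],
])

```text
time: 1.8
ee_pos: [0.491, 0.1237, 0.2189]
tcp_rot: [-90.1, 0.2, -1.7]
wrist_force: [-0.3, 0.0, -1.1]
opening: 0.0
```

Call:
move_arm([
  [[0,0.03,0,0],[0,0.06,0,0],[0,0.08,0,0],[0,0.095,0,0],[0,0.095,0,0]],
])

```text
time: 2.3
ee_pos: [0.4913, 0.1239, 0.1252]
tcp_rot: [-90.0, 0.1, -1.7]
wrist_force: [0.4, -0.5, 0.4]
opening: 0.0001
```

Call:
move_arm([
  [[0.004,0,0,0],[0.008,0,0,0],[0.012,0,0,0],[0.015,0,0,0],[0.018,0,0,0]],
])

```text
time: 2.8
ee_pos: [0.5102, 0.1234, 0.1266]
tcp_rot: [-90.0, 0.0, -1.7]
wrist_force: [-1.1, -1.2, -0.0]
opening: 0.0001
```

```bash
python3 - <<'E'
from h import *
t=camera("top");s=camera("scene")
a=cv2.resize(t["color"][130:310,130:330],None,fx=2,fy=2);b=cv2.resize(s["color"][120:300,300:500],None,fx=2,fy=2)
cv2.imwrite("pics/contact.png",np.hstack([a,b])); print(get_obs()["wrist_force"],get_obs()["ee_pos"])
import numpy as np
d=np.radians(3);r=75
for k in range(1,6): print(round(r*np.sin(k*d)-17*np.cos(k*d)+17,1),round(r-r*np.cos(k*d)-17*np.sin(k*d),1),-3*k)
E
```

```text
[-0.4199396   0.32767973 -0.50212405] [0.51026081 0.12342944 0.12631281]
3.9 -0.8 -3
7.9 -1.4 -6
11.9 -1.7 -9
16.0 -1.9 -12
20.0 -1.8 -15
```

View pics/contact.png

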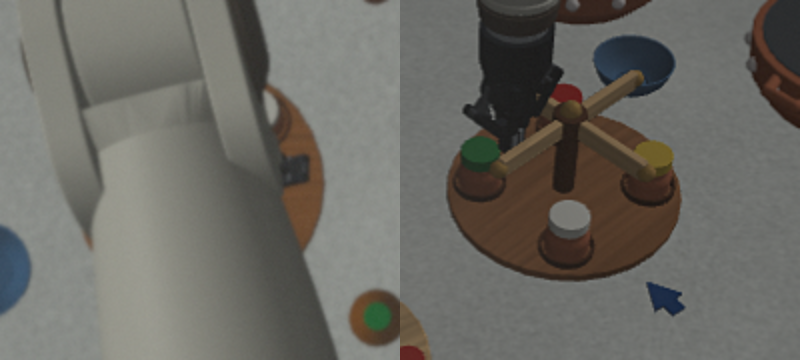

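The finger sits just behind the −y spoke at about (515,145) in the right half of the picture. Now I push along the arc.

Call:
move_arm([
  [[0.004,0,-0.001,-3],[0.008,0,-0.0015,-6],[0.012,0,-0.0017,-9],[0.016,0,-0.0019,-12],[0.02,0,-0.0018,-15]],
])

```text
time: 3.4
ee_pos: [0.5297, 0.121, 0.1263]
tcp_rot: [-90.0, 0.0, 13.5]
wrist_force: [-1.1, -0.5, 1.0]
opening: 0.0002
```

Call:
move_arm([
  [[0.004,0,-0.001,-3],[0.008,0,-0.0015,-6],[0.012,0,-0.0017,-9],[0.016,0,-0.0019,-12],[0.02,0,-0.0018,-15]],
])

```text
time: 3.9
ee_pos: [0.5496, 0.1238, 0.1263]
tcp_rot: [-90.0, 0.0, 28.5]
wrist_force: [-0.9, -1.3, 1.1]
opening: -0.0002
```

```bash
cat > st.py <<'E'
from h import *
import sys
s=camera("scene");o=get_obs()
C=np.array([.5293,.1972])
print(o["time"],o["ee_pos"].round(4),o["tcp_rot"].round(1),o["wrist_force"].round(1))
for n,c in(("scene",s),("top",camera("top"))):
  for col in("green","yellow"):
    for p,a in blobs(c,col,60)[0]:
        X=plane(c,[p],.092)[0][:2]-C
        if np.hypot(*X)<.15: print(n,col,a,"r",np.hypot(*X).round(4),"ang",np.degrees(np.arctan2(X[1],X[0])).round(1))
psi=np.radians(o["tcp_rot"][2]); d=o["ee_pos"][:2]-C
x=np.array([np.cos(psi),np.sin(psi)]);z=np.array([-x[1],x[0]])
print("finger rel. axis in tool x,z (want -17,-75):",(d@x*1e3).round(1),(d@z*1e3).round(1))
E
python3 st.py
```

```text
3.95 [0.5501 0.124  0.1262] [-90.    0.   28.6] [-1.  -0.5  0.1]
scene green 239 r 0.1001 ang -104.5
scene yellow 89 r 0.1072 ang 76.8
finger rel. axis in tool x,z (want -17,-75): -16.8 -74.2
```

Call:
move_arm([
  [[0.004,0,-0.001,-3],[0.008,0,-0.0015,-6],[0.012,0,-0.0017,-9],[0.016,0,-0.0019,-12],[0.02,0,-0.0018,-15]],
])

```text
time: 4.5
ee_pos: [0.568, 0.1316, 0.1262]
tcp_rot: [-90.0, 0.0, 43.4]
wrist_force: [-0.2, -1.0, 0.8]
opening: 0.0002
```

Call:
move_arm([
  [[0.004,0,-0.001,-3],[0.008,0,-0.0015,-6],[0.012,0,-0.0017,-9],[0.016,0,-0.0019,-12],[0.02,0,-0.0018,-15]],
])

```text
time: 5.0
ee_pos: [0.5839, 0.1441, 0.1263]
tcp_rot: [-90.0, 0.0, 58.4]
wrist_force: [-0.6, -0.6, 0.4]
opening: -0.0001
```

Call:
move_arm([
  [[0.004,0,-0.001,-3],[0.008,0,-0.0015,-6],[0.012,0,-0.0017,-9],[0.016,0,-0.0019,-12],[0.02,0,-0.0018,-15]],
])

```text
time: 5.5
ee_pos: [0.596, 0.1602, 0.1263]
tcp_rot: [-90.0, 0.0, 73.4]
wrist_force: [0.3, -2.5, -0.1]
opening: 0.0003
```

Call:
move_arm([
  [[0.004,0,-0.001,-3],[0.008,0,-0.0015,-6],[0.012,0,-0.0017,-9],[0.016,0,-0.0019,-12],[0.02,0,-0.0018,-15]],
])

```text
time: 6.0
ee_pos: [0.6035, 0.1788, 0.1262]
tcp_rot: [-90.0, 0.0, 88.4]
wrist_force: [0.3, -1.0, -0.4]
opening: 0.0001
```

Call:
move_arm([
  [[0.004,0,-0.001,-3],[0.008,0,-0.0015,-6],[0.012,0,-0.0017,-9],[0.016,0,-0.0019,-12],[0.02,0,-0.0018,-15]],
])

```text
time: 6.5
ee_pos: [0.6059, 0.1988, 0.1263]
tcp_rot: [-90.0, 0.0, 103.4]
wrist_force: [1.1, 0.0, -0.1]
opening: 0.0002
```

```bash
python3 st.py
```

```text
6.55 [0.6058 0.1994 0.1262] [-90.   -0.  103.6] [-0.1  0.1  0.4]
scene green 310 r 0.1058 ang -32.8
scene yellow 106 r 0.1044 ang 145.4
top green 335 r 0.0991 ang -31.8
finger rel. axis in tool x,z (want -17,-75): -15.8 -74.9
```

Call:
move_arm([
  [[0.004,0,-0.001,-3],[0.008,0,-0.0015,-6],[0.012,0,-0.0017,-9],[0.016,0,-0.0019,-12],[0.02,0,-0.0018,-15]],
])

```text
time: 7.1
ee_pos: [0.6031, 0.2186, 0.1263]
tcp_rot: [-90.0, 0.0, 118.3]
wrist_force: [1.4, -0.3, -0.8]
opening: 0.0001
```

Call:
move_arm([
  [[0.0026,0,-0.0005,-2],[0.0053,0,-0.001,-4],[0.008,0,-0.0014,-6],[0.008,0,-0.0014,-6]],
])

```text
time: 7.5
ee_pos: [0.6002, 0.2266, 0.1263]
tcp_rot: [-90.0, -0.0, 124.3]
wrist_force: [-0.5, -0.3, -0.3]
opening: -0.0001
```

```bash
python3 st.py; python3 - <<'E'
from h import *
C=np.array([.5293,.1972])
for n in("top","scene"):
    c=camera(n)
    for p,a in blobs(c,"blue")[0]:
        X=plane(c,[p],.004)[0][:2]-C
        if np.hypot(*X)<.25: print(n,a,X,np.degrees(np.arctan2(X[1],X[0])))
s=c;cv2.imwrite("pics/s2.png",cv2.resize(s["color"][110:310,300:500],None,fx=2.5,fy=2.5))
E
```

```text
7.55 [0.6002 0.2265 0.1263] [-90.   -0.  124.2] [-0.1 -0.1 -0.2]
scene green 315 r 0.1052 ang -12.5
scene yellow 78 r 0.107 ang 165.9
top green 331 r 0.0984 ang -11.3
finger rel. axis in tool x,z (want -17,-75): -15.7 -75.1
top 100 [ 0.17811703 -0.02230137] -7.136652967274003
scene 165 [ 0.17909963 -0.02081234] -6.62834942800144
```

View pics/s2.png

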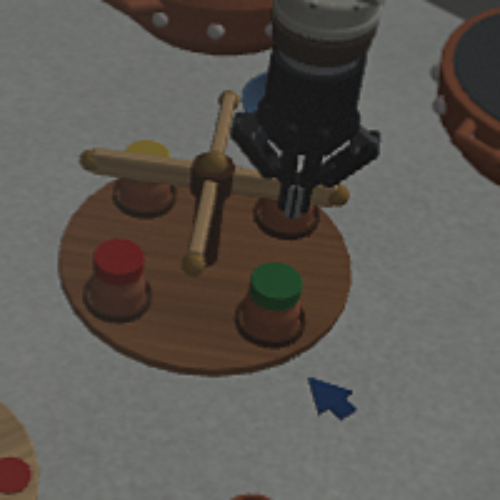

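The green jar stands at about −11.3° and the arrow at −6.9°. In the picture the jar at (275,310) is just short of the arrow line. I push 4.3° more, then back off and lift.

Call:
move_arm([
  [[0.0015,0,-0.0003,-1.1],[0.0029,0,-0.0006,-2.2],[0.0043,0,-0.0009,-3.3],[0.0056,0,-0.0011,-4.3],[0.0056,0,-0.0011,-4.3]],
])

```text
time: 8.2
ee_pos: [0.598, 0.232, 0.1263]
tcp_rot: [-90.0, -0.0, 128.7]
wrist_force: [0.7, 0.1, 0.4]
opening: 0.0002
```

```bash
python3 st.py
```

```text
8.25 [0.5981 0.232  0.1263] [-90.   -0.  128.7] [-0.1 -0.1  0.9]
scene green 314 r 0.1048 ang -8.8
scene yellow 74 r 0.1072 ang 169.5
top green 331 r 0.0981 ang -7.2
finger rel. axis in tool x,z (want -17,-75): -15.8 -75.4
```

Call:
move_arm([
  [[-0.01,0,0,0],[-0.02,0,0,0],[-0.02,-0.03,0,0],[-0.02,-0.07,0,0],[-0.02,-0.11,0,0]],
])

```text
time: 8.8
ee_pos: [0.6108, 0.215, 0.2372]
tcp_rot: [-90.0, -0.0, 128.6]
wrist_force: [0.8, 0.2, 0.5]
opening: 0.0001
```

Call:
move_arm([
  [[-0.032,0,0.025,0],[-0.064,0,0.05,0],[-0.095,0,0.075,0],[-0.127,0,0.101,0],[-0.158,0,0.126,0]],
])

```text
time: 9.3
ee_pos: [0.6109, 0.0115, 0.2364]
tcp_rot: [-90.0, 0.0, 128.6]
wrist_force: [0.6, -0.1, 0.6]
opening: -0.0001
```

Call:
move_arm([
  [[-0.032,0,0.025,0],[-0.064,0,0.05,0],[-0.096,0,0.075,0],[-0.127,0,0.1005,0]],
])

```text
time: 9.7
ee_pos: [0.6115, -0.1506, 0.2363]
tcp_rot: [-90.0, 0.0, 128.6]
wrist_force: [0.5, -0.4, -0.6]
opening: 0.0002
```

Call:
move_arm([
  [[0,0,0,8],[0,0,0,16],[0,0,0,24],[0,0,0,32],[0,0,0,40]],
])

```text
time: 10.2
ee_pos: [0.6117, -0.149, 0.2362]
tcp_rot: [-90.0, 0.0, 88.3]
wrist_force: [0.0, 0.7, -0.1]
opening: 0.0001
```

Call:
move_arm([
  [[0,0,0,4.5],[0,0,0,4.5]],
])

```text
time: 10.4
ee_pos: [0.6117, -0.1488, 0.2362]
tcp_rot: [-90.0, 0.0, 84.0]
wrist_force: [-0.3, -0.4, -0.1]
opening: 0.0001
```

```bash
python3 st.py; python3 - <<'E'
from h import *
t=camera("top");s=camera("scene")
a=cv2.resize(t["color"][120:300,130:330],None,fx=2,fy=2);b=cv2.resize(s["color"][120:300,300:500],None,fx=2,fy=2)
cv2.imwrite("pics/after1.png",np.vstack([np.hstack([a,b]),cv2.resize(s["color"][220:360,190:390],None,fx=4,fy=4,interpolation=cv2.INTER_CUBIC)[::1,:][:,:800][:200] if 0 else np.zeros((1,800,3),np.uint8)]))
E
```

```text
10.45 [ 0.6117 -0.1487  0.2362] [-90.    0.   84.2] [ 0.8 -0.5 -0.1]
scene green 315 r 0.105 ang -8.9
scene yellow 76 r 0.1073 ang 169.6
top green 326 r 0.0983 ang -7.1
top yellow 387 r 0.1006 ang 174.7
finger rel. axis in tool x,z (want -17,-75): -335.8 -116.9
```

View pics/after1.png

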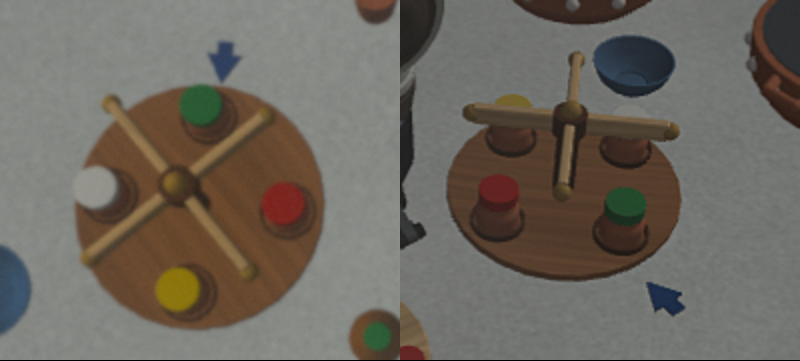

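The lid and arrow agree to about 0.5°: the jar is at about −7.1° from top and −6.2° by the green–yellow chord, and the arrow is at −6.6° to −7.1°. No jar looks disturbed. Now I lower beside the pointer on its counter-clockwise side and work out the spoke-based angle as a check.

Call:
move_arm([
  [[0,0.04,0,0],[0,0.08,0,0],[0,0.12,0,0],[0,0.145,0,0],[0,0.16,0,0]],
])

```text
time: 11.1
ee_pos: [0.6106, -0.1477, 0.0737]
tcp_rot: [-89.8, -0.0, 84.2]
wrist_force: [0.2, 0.3, 0.4]
opening: 0.0001
```

```bash
python3 - <<'E'
from h import *
t=camera("top");s=camera("scene")
E=[[111,103],[267,115],[248,271],[88,259]]
P=plane(t,[[130+u/2-.25,120+v/2-.25] for u,v in E],.1375)[:,:2]
print(P.mean(0));d=P[0]-P[2];e=P[3]-P[1]
d2=P[3]-P[1]
print("diag angles",np.degrees(np.arctan2(d[1],d[0]))-45,np.degrees(np.arctan2(e[1],e[0]))-135, "jar dir")
a,b=[x for x,n in blobs(t,"blue")[0] if n<150],[x for x,n in blobs(s,"blue")[0] if 120<n and x[0]>400]
X,_=two(t,a[0],s,b[0]);v=X[:2]-P.mean(0);w=X[:2]-[.5293,.1972];print(X,np.degrees(np.arctan2(v[1],v[0])),np.degrees(np.arctan2(w[1],w[0])))
o=get_obs();print(o["ee_pos"],o["tcp_rot"],o["wrist_force"])
cv2.imwrite("pics/p1.png",cv2.resize(s["color"][220:370,190:340],None,fx=4,fy=4,interpolation=cv2.INTER_CUBIC))
E
```

```text
[0.52928381 0.19704456]
diag angles -6.564578455588098 -6.128796371926114 jar dir
[0.7068539  0.17674268 0.00127776] -6.522399831006157 -6.572497993835283
[ 0.61075318 -0.14774543  0.07439883] [-8.98270570e+01 -2.19060274e-02  8.41829608e+01] [-0.17955882 -0.48345958  0.05691665]
```

View pics/p1.png

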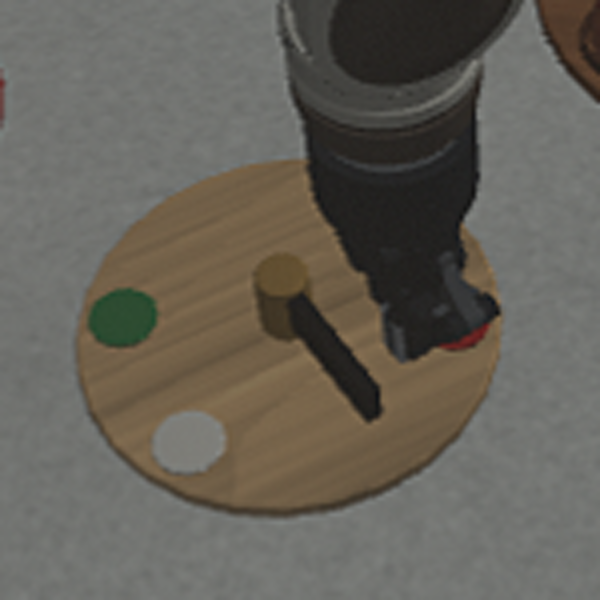

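The finger stands clear on the counter-clockwise side of the pointer, and the green spot is at (122,318). The spoke check puts the jar at −6.3° and the arrow at −6.55°. Now I push the pointer clockwise.

Call:
move_arm([
  [[-0.004,0,0,0],[-0.008,0,0,0],[-0.012,0,0,0],[-0.016,0,0,0],[-0.019,0,0,0]],
])

```text
time: 11.7
ee_pos: [0.6099, -0.1674, 0.0768]
tcp_rot: [-90.0, 0.0, 84.1]
wrist_force: [-0.1, -1.0, 0.5]
opening: -0.0001
```

Call:
move_arm([
  [[-0.0031,0,-0.0008,3],[-0.0062,0,-0.0014,6],[-0.0093,0,-0.0018,9],[-0.0124,0,-0.0021,12],[-0.0156,0,-0.0022,15]],
])

```text
time: 12.2
ee_pos: [0.6105, -0.1828, 0.0765]
tcp_rot: [-90.0, -0.0, 69.0]
wrist_force: [1.0, 0.3, -0.5]
opening: -0.0001
```

Call:
move_arm([
  [[-0.0031,0,-0.0008,3],[-0.0062,0,-0.0014,6],[-0.0093,0,-0.0018,9],[-0.0124,0,-0.0021,12],[-0.0156,0,-0.0022,15]],
])

```text
time: 12.7
ee_pos: [0.607, -0.1982, 0.0765]
tcp_rot: [-90.0, -0.0, 54.0]
wrist_force: [0.8, 0.7, -0.6]
opening: -0.0001
```

```bash
cat > sp.py <<'E'
from h import *
C=np.array([.5506,-.178]);o=get_obs()
psi=np.radians(o["tcp_rot"][2]); d=o["ee_pos"][:2]-C
x=np.array([np.cos(psi),np.sin(psi)]);z=np.array([-x[1],x[0]])
print(o["time"],o["ee_pos"],o["tcp_rot"][2],o["wrist_force"].round(1),"tool x,z (want 16,-58)",(d@x*1e3).round(1),(d@z*1e3).round(1))
import sys
s=camera("scene")
cv2.imwrite(sys.argv[1],cv2.resize(s["color"][220:370,190:340],None,fx=4,fy=4,interpolation=cv2.INTER_CUBIC))
E
python3 sp.py pics/p2.png
```

```text
12.7 [ 0.6070004 -0.1982155  0.0764815] 54.01910752871379 [ 0.8  0.7 -0.6] tool x,z (want 16,-58) 16.8 -57.5
```

View pics/p2.png

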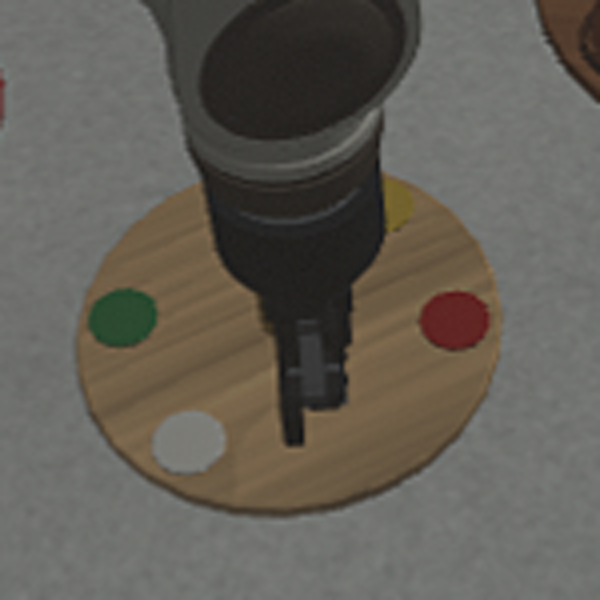

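The pointer is turning with the finger; its tip is at (292,440). I continue another 97°.

Call:
move_arm([
  [[-0.0031,0,-0.0008,3],[-0.0062,0,-0.0014,6],[-0.0093,0,-0.0018,9],[-0.0124,0,-0.0021,12],[-0.0156,0,-0.0022,15]],
])

```text
time: 13.25
ee_pos: [0.5996, -0.212, 0.0764]
tcp_rot: [-90.0, -0.0, 39.1]
wrist_force: [1.2, 0.3, 0.1]
opening: -0.0
```

Call:
move_arm([
  [[-0.0031,0,-0.0008,3],[-0.0062,0,-0.0014,6],[-0.0093,0,-0.0018,9],[-0.0124,0,-0.0021,12],[-0.0156,0,-0.0022,15]],
])

```text
time: 13.75
ee_pos: [0.5889, -0.2236, 0.0765]
tcp_rot: [-90.0, -0.0, 24.1]
wrist_force: [1.3, 0.3, 0.5]
opening: -0.0001
```

Call:
move_arm([
  [[-0.0031,0,-0.0008,3],[-0.0062,0,-0.0014,6],[-0.0093,0,-0.0018,9],[-0.0124,0,-0.0021,12],[-0.0156,0,-0.0022,15]],
])

```text
time: 14.25
ee_pos: [0.5755, -0.232, 0.0765]
tcp_rot: [-90.0, -0.0, 9.1]
wrist_force: [0.5, -0.9, -0.1]
opening: 0.0001
```

Call:
move_arm([
  [[-0.0031,0,-0.0008,3],[-0.0062,0,-0.0014,6],[-0.0093,0,-0.0018,9],[-0.0124,0,-0.0021,12],[-0.0156,0,-0.0022,15]],
])

```text
time: 14.75
ee_pos: [0.5604, -0.2367, 0.0765]
tcp_rot: [-90.0, -0.0, -5.9]
wrist_force: [-0.1, -0.9, -0.5]
opening: -0.0001
```

Call:
move_arm([
  [[-0.0031,0,-0.0008,3],[-0.0062,0,-0.0014,6],[-0.0093,0,-0.0018,9],[-0.0124,0,-0.0021,12],[-0.0156,0,-0.0022,15]],
])

```text
time: 15.25
ee_pos: [0.5446, -0.2373, 0.0765]
tcp_rot: [-90.0, -0.0, -20.9]
wrist_force: [1.4, 0.5, -0.3]
opening: 0.0004
```

Call:
move_arm([
  [[-0.0031,0,-0.0008,3],[-0.0062,0,-0.0014,6],[-0.0093,0,-0.0018,9],[-0.0124,0,-0.0021,12],[-0.0156,0,-0.0022,15]],
])

```text
time: 15.75
ee_pos: [0.5292, -0.2338, 0.0764]
tcp_rot: [-90.0, -0.0, -35.9]
wrist_force: [-0.3, -0.4, -0.1]
opening: -0.0001
```

```bash
python3 sp.py pics/p3.png
```

```text
15.75 [ 0.52923264 -0.23375624  0.07644671] -35.923038411425644 [-0.3 -0.4 -0.1] tool x,z (want 16,-58) 15.4 -57.7
```

Another 7.2°, then back off (+x tool), lift and retreat.

Call:
move_arm([
  [[-0.0018,0,-0.0005,1.8],[-0.0037,0,-0.0009,3.6],[-0.0056,0,-0.0013,5.4],[-0.0074,0,-0.0016,7.2],[-0.0074,0,-0.0016,7.2]],
])

```text
time: 16.3
ee_pos: [0.5224, -0.2305, 0.0765]
tcp_rot: [-90.0, -0.0, -43.0]
wrist_force: [0.0, 0.2, 0.9]
opening: 0.0001
```

Call:
move_arm([
  [[0.01,0,0,0],[0.02,0,0,0],[0.02,-0.03,0,0],[0.02,-0.07,0,0],[0.02,-0.12,0,0]],
])

```text
time: 16.8
ee_pos: [0.5368, -0.2444, 0.1958]
tcp_rot: [-90.1, 0.2, -43.0]
wrist_force: [0.7, -0.1, -0.0]
opening: -0.0001
```

Call:
move_arm([
  [[0.02,-0.03,0,0],[0.05,-0.05,0.03,0],[0.08,-0.05,0.06,0],[0.11,-0.05,0.09,0],[0.11,-0.05,0.12,0]],
])

```text
time: 17.3
ee_pos: [0.702, -0.2335, 0.2424]
tcp_rot: [-90.1, 0.1, -43.1]
wrist_force: [0.5, -0.8, -1.0]
opening: 0.0002
```

```bash
python3 sp.py pics/p4.png; python3 st.py; python3 - <<'E'
from h import *
t=camera("top"); cv2.imwrite("pics/t4.png",cv2.resize(t["color"][120:300,130:460],None,fx=2.4,fy=2.4,interpolation=cv2.INTER_CUBIC))
for c in(t,camera("scene")): print([(p,a) for p,a in blobs(c,"black")[0]if a<400], blobs(c,"green")[0])
E
```

```text
17.3 [ 0.70198069 -0.23346954  0.24240649] -43.111846592762646 [ 0.5 -0.8 -1. ] tool x,z (want 16,-58) 148.4 63.0
17.4 [ 0.7024 -0.2296  0.2426] [-90.    0.2 -42.9] [-0.4  0.5 -0.3]
scene green 310 r 0.1049 ang -8.7
scene yellow 74 r 0.1072 ang 169.5
top green 329 r 0.098 ang -7.1
top yellow 386 r 0.1006 ang 174.6
finger rel. axis in tool x,z (want -17,-75): 417.2 -195.2
[(array([482.8, 310.9]), np.int32(94))] [(array([229.8, 172.1]), np.int32(325)), (array([318.4, 287.6]), np.int32(149))]
[(array([150.2,  15.7]), np.int32(56)), (array([372.8,   5.5]), np.int32(189)), (array([620.5,   1.6]), np.int32(15)), (array([90.4, 38.4]), np.int32(33)), (array([157.3,  48.4]), np.int32(44)), (array([96.5, 41.3]), np.int32(17)), (array([108.8,  52.4]), np.int32(16)), (array([164.6,  66.4]), np.int32(51)), (array([157.3,  87.1]), np.int32(235)), (array([143.7, 118.9]), np.int32(259)), (array([257.7, 123.6]), np.int32(255)), (array([186.2, 150.5]), np.int32(138)), (array([433.8, 153.2]), np.int32(17)), (array([413.1, 163.4]), np.int32(60)), (array([500.9, 182. ]), np.int32(41)), (array([378.6, 191.5]), np.int32(93)), (array([388. , 193.7]), np.int32(81)), (array([529.1, 189.6]), np.int32(19)), (array([354.2, 195.4]), np.int32(46)), (array([410. , 200.4]), np.int32(57)), (array([618.1, 203.9]), np.int32(15)), (array([583.3, 210. ]), np.int32(22)), (array([570.5, 224.1]), np.int32(20)), (array([403.6, 225.8]), np.int32(20)), (array([272.7, 234.6]), np.int32(61)), (array([347.1, 237.4]), np.int32(55)), (array([407.7, 243.8]), np.int32(62)), (array([584. , 236.3]), np.int32(18)), (array([148.6, 253.5]), np.int32(177)), (array([317.4, 266.8]), np.int32(21)), (array([ 13.6, 289.4]), np.int32(34)), (array([281.1, 306.3]), np.int32(24))] [(array([412.5, 222.6]), np.int32(309)), (array([219.2, 300.3]), np.int32(127))]
```

View pics/p4.png

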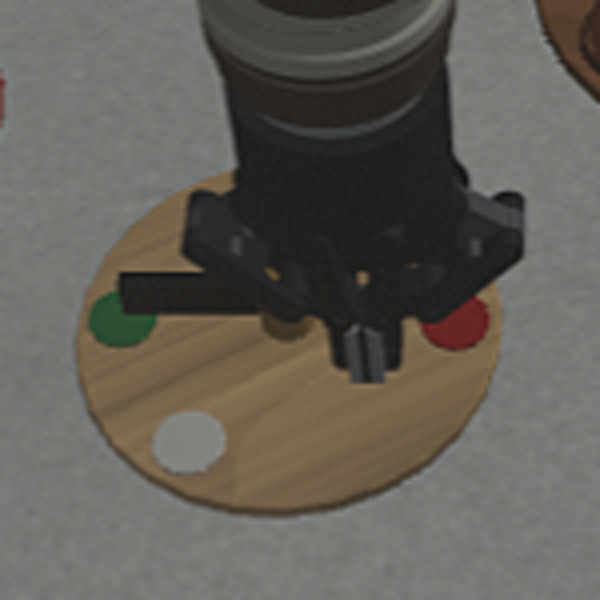

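View pics/t4.png

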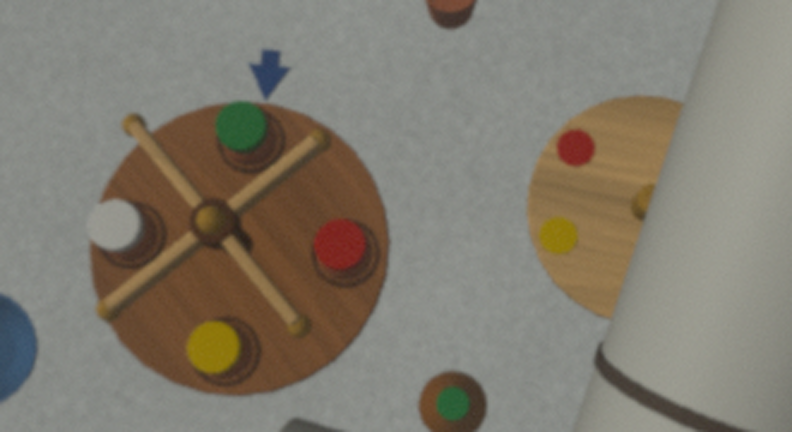

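The pointer's free end is at (119,285), over the green spot at (122,318). The carousel has not changed. I move the arm aside to measure the tip from the top.

Call:
move_arm([
  [[-0.035,0,0.022,0],[-0.07,0,0.045,0],[-0.104,0,0.067,0],[-0.138,0,0.09,0],[-0.173,0,0.112,0]],
])

```text
time: 18.05
ee_pos: [0.6482, -0.0313, 0.2474]
tcp_rot: [-89.9, -0.1, -43.1]
wrist_force: [0.6, 0.2, -0.2]
opening: 0.0001
```

```bash
python3 - <<'E'
from h import *
C=np.array([.5506,-.178]);t=camera("top");s=camera("scene")
for n,c in(("top",t),("scene",s)):
    m=cv2.inRange(cv2.cvtColor(c["color"],cv2.COLOR_BGR2HSV),(0,0,0),(179,255,50))
    v,u=np.nonzero(m); P=plane(c,np.c_[u,v],.096)[:,:2]-C
    r=np.hypot(*P.T);k=(r<.1)&(r>.02);a=np.degrees(np.arctan2(P[:,1],P[:,0]));k2=k&(abs((a+133+180)%360-180)<45)
    print(n,k.sum(),k2.sum(),"ang",a[k2].mean(),np.median(a[k2]),"rmax",np.sort(r[k2])[-5:])
    for p,ar in blobs(c,"green")[0]:
        X=plane(c,[p],.063)[0][:2]-C
        if np.hypot(*X)<.12: print("spot visible centroid",ar,np.hypot(*X),np.degrees(np.arctan2(X[1],X[0])))
a=cv2.resize(t["color"][150:270,340:460],None,fx=3.3,fy=3.3,interpolation=cv2.INTER_CUBIC)
b=cv2.resize(s["color"][245:365,200:320],None,fx=3.3,fy=3.3,interpolation=cv2.INTER_CUBIC)
cv2.imwrite("pics/fin.png",np.hstack([a,b]))
E
```

```text
top 138 138 ang -136.42176745995255 -136.26982728196606 rmax [0.07923674 0.08025886 0.08028914 0.08034264 0.08054034]
spot visible centroid 142 0.08656268482186547 -134.581138195509
scene 319 311 ang -122.21046753914564 -123.37893162144887 rmax [0.07806172 0.07822624 0.0784672  0.07878463 0.07917834]
spot visible centroid 124 0.08483825648736266 -130.7657436874206
```

View pics/fin.png

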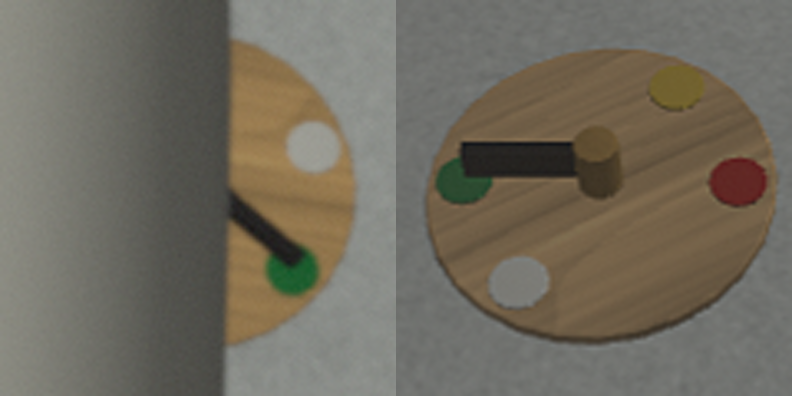

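The tip sits over the green spot in both views, at (295,258) on the spot at (292,270) in the left half. One numeric check of the tip corner remains.

```bash
python3 - <<'E'
from h import *
C=np.array([.5506,-.178]);t=camera("top");s=camera("scene")
f=lambda u,v,ou,ov:[ou+u/3.3-.35,ov+v/3.3-.35]
for n,c,uv,z in(("scene corner top",s,f(65,143,200,245),.096),("scene corner bot",s,f(65,177,200,245),.071),("top tip top-edge mid",t,f(297,253,340,150),.096)):
    X=plane(c,[uv],z)[0][:2]
    k=X-.005*np.array([.731,-.682]) if "corner" in n else X
    d=k-C; print(n,X,"tip",k,np.hypot(*d),np.degrees(np.arctan2(d[1],d[0])))
E
```

```text
scene corner top [ 0.4936223  -0.23483875] tip [ 0.4899673  -0.23142875] 0.08081433351020514 -138.61391485389018
scene corner bot [ 0.4967431  -0.24171401] tip [ 0.4930881  -0.23830401] 0.08333181863319435 -133.642406196064
top tip top-edge mid [ 0.4980308 -0.2349639] tip [ 0.4980308 -0.2349639] 0.07751391674542646 -132.70240296100243
```

```bash
python3 -c "
from workcell import *
print(job_done(),get_obs()['time'])"
```

```text
the job is handed in; nothing more can be done
the job is handed in; nothing more can be done
```

Both parts of the job are done, in the order asked, and it is handed in. The last move ended at 18 s. No verdict was reported.

- **Carousel:** I pushed one spoke with the shut fingers, turning it about +130° in gentle steps. Wrist force stayed under about 3 N. The last checks put the green jar at −6.1° to −7.1° and the arrow at −6.5° to −7.1°, so they agree to within about 1°. It read the same after the pointer push. A raw lid reading from the scene camera gave −8.7°; I put that down to the visible side of the lid.
- **Pointer:** I pushed it about 127° clockwise. Its tip measures at about −133°, over the green spot, which is centred at −133.3°.
    - **Disagreeing readings:** a scene-camera corner reading gave −138.6°, which I think is the far corner of the bar. Rough colour masks gave −136° (top) and about −123° (scene), which I put down to the bar's side faces being counted.
    - **By eye:** both pictures show the tip over green.

The jars and tray were not touched as far as the pictures show. I checked the other objects only by eye, where they appeared in the pictures. The arm finished raised and clear of everything.

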